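# Shift the stage-drive selector through its gate to the green slot

### The arm

A 6-joint arm with a two-finger parallel gripper is mounted at the origin on the work surface. World frame = base frame: x ahead of the robot, y to its left, z up, the work surface at z = 0. Lengths are in m, angles in rad, forces in N, time in s.
With the tool pointing down it reaches from about 0.3 to 0.95 m from the base axis. Payload 3.1 kg.
Tool frame: the origin (TCP) lies at the very end of the fingers, on their centre line; the grasp point (between the pads) lies 19 mm behind it; z points along the fingers, y is the direction in which the jaws open and shut (so a half turn about z gives the same grasp; the last joint's range is limited). The gripper opens to 85 mm and grips with 20 to 120 N. Pads are 22 mm wide; open, the fingers measure 114 mm over their backs; the gripper's body (76 mm by 85 mm) begins 54 mm behind the grasp point. The pads swing forward as they close: fully open they stand 13 mm farther back than shut.
Start: joints at [1.141, 0.308, 1.634, -0, 1.2, -0.07], TCP at [0.22, 0.585, 0.231] pointing down, gripper open.
Joint ranges: [-3.06, 3.06], [-0.79, 1.96], [0.05, 2.63], [-1.19, 4.34], [0.05, 2.64], [-2.94, 2.94]. Speed limits (rad/s): [2.79, 2.79, 3.14, 3.14, 3.14, 3.14].

### API

Orientations are given as a rotation vector (axis times angle).
In Python, from cell import readout, optics, robot gives the robot as it stands.
- The arm moves only by the tool move_arm, never from a script. Its argument "commands" is a list of rows, each an object of numbers: "x", "y", "z": the shift along the tool's x, y, z in cm; "yaw": the turn about the tool's z in rad; "gripper": the finger opening in cm, from 0 to 8.54. In form: [{"x": .., "y": .., "z": .., "yaw": .., "gripper": ..}, ...]. A call has 1 to 8 rows; each row shifts and turns the commanded pose from where the row before left it, along the tool's axes as they then stand; what a row does not reach is not made up. A row lasts 1/12 s, in which the tool goes at most 41.7 mm and 7.16 degrees, less where a joint would pass 70% of its speed; a pose out of reach is approached as far as the arm can. A call is refused whole if a number of a shift passes 4.17 or a number of a turn 0.125, either way. A call with a gripper value outside its range is refused whole. The fingers move at their own pace and stop on an object; the grip force is fixed at half the most. Time passes only in rows, so rows that do not move let the fingers close. It gives the time, the measured TCP pose, the force and the opening at its end, in the units of the state.
- readout.sense(): the state, without advancing time (a new reading comes with each control period).
- optics.capture(name): name is "scene" or "side" or "wrist"; returns (picture, depth): 384x512x3 uint8, red, green, blue; 384x512 float32, m along the optical axis (not along the pixel's ray), 0 where there is no reading.
- optics.camera_params(name): a dict with "vfov" (degrees; the focal length in pixels is half the picture's height over the tangent of half this angle, whatever the lens; pixels are square), "cx", "cy" (the principal point, pixels), "extrinsics" (4x4, takes a point from world to camera coordinates). Camera axes: x right, y down, z forward; pixel columns grow to the right and rows downward; lengths in m; the calibration is good to about 2 mm. A picture is of the moment at which its call begins: read the wrist's pose just before it. camera_params takes no time and is no camera call; for the wrist camera it gives the pose at the moment of the call.
- robot.job_done(): hands the job in, once; it reports no verdict.
The state is a dict: "time_s": time; "joint_pos": joint angles; "joint_vel": joint speeds; "joint_efforts": joint torques, N m; "tool_pos": TCP position; "orientation": TCP orientation; "contact_force": force on the tool from outside, world axes, zero at the start; "ft_torque": the same for the moment, N m; "opening": finger opening in m.
Only numpy, scipy, OpenCV 4.12 (cv2) and the standard library are available. Lean on these libraries where they do the work, as an engineer would, in place of code of your own. Each camera call takes 0.05 s, during which the arm holds its last target.

### The job

The ball-topped selector lever of the stage-drive gearbox has been left somewhere along the white-marked leg of its double-H gate. Push it with the fingertips through the gate into the slot marked by the green disc, fully home against the slot's end, and leave it there. Do not force the lever or pull it up, do not put it into any of the other coloured slots on the way, and leave everything else where it stands.

Things in the scene. Friction and masses are not known exactly. Their poses are not given: they have to be found in the camera images.
- gearbox: beige gearbox, 170 (own x) x 230 (own y) x 100 mm, fixed to the table; origin under its centre, z up. Own x runs along the legs of the gate (+x is the side with the black handwheel), own y across them. A 130 x 130 mm aluminium gate plate, 6 mm thick, lies centred on it, its upper face 110 mm above the table.
- gate_centre (a point): centre of the plate's upper face. In gearbox axes: three straight legs with centre lines at y = +28, 0, -28 mm, each 19 mm wide, from x = -30 to +30 mm, joined at x = 0 by one cross channel 19 mm wide with rounded corners: six slots. The leg at y = +28 has white discs at both ends (the lever starts along it); the other four slots have one coloured disc each, in any order.
- pivot (a point): the fixed point about which the lever leans, on the gearbox's centre line, 20 mm above the table, inside the gearbox
- knob (a point): centre of the orange ball knob (36 mm across) at the top of the lever, 165 mm from the pivot along the lever (185 mm above the table when the lever stands upright). The 11 mm steel stem under it passes through the gate and can only move within the slots. The lever stays where it is left (friction: about 2 N at the knob moves it).
- stem (a point): point on the lever's axis 87 mm from the pivot, where it passes through the gate plate: in the gearbox's frame it is over the slot's centre line, about x = +-22 to 24 mm with the lever fully home in a slot and x = 0 in the cross channel. The knob moves 1.9 times as far.
- lean_x (a joint): lean of the lever along the legs, rad: 0 upright (in line with the cross channel), positive towards the gearbox's +x; about +-0.27 fully home
- lean_y (a joint): lean of the lever across the legs, rad: 0 in the middle leg, positive towards the gearbox's +y; about +0.27 to +0.33 in the white leg, -0.27 to -0.33 in the leg at y = -28 mm
- lever: the lever itself (stem and ball); origin at the pivot, own z up along the stem. A spring of about 3 N holds it down; pulled up, it would rise up to 15 mm along its own axis, out of drive.
- green_mark: green disc, 18 mm across, 3 mm high, lying flat on the gate plate at the closed end of one slot; origin under its centre, on the slot's centre line and 18 mm beyond the slot's closed end. Marks the slot wanted.
- yellow_mark: yellow disc, 18 mm across, 3 mm high, lying flat on the gate plate at the closed end of one slot; origin under its centre, on the slot's centre line and 18 mm beyond the slot's closed end. Marks a slot that is not wanted.
- blue_mark: blue disc, 18 mm across, 3 mm high, lying flat on the gate plate at the closed end of one slot; origin under its centre, on the slot's centre line and 18 mm beyond the slot's closed end. Marks a slot that is not wanted.
- red_mark: red disc, 18 mm across, 3 mm high, lying flat on the gate plate at the closed end of one slot; origin under its centre, on the slot's centre line and 18 mm beyond the slot's closed end. Marks a slot that is not wanted.
- vial: small brass vial, 24 mm across, 40 mm high, standing on the gearbox top near one end; origin under its centre. Bystander.
- mug: blue mug, 80 mm across, 90 mm high; origin under its centre. Bystander.
- bottle: white bottle with red cap, 56 mm across, 130 mm high; origin under its centre. Bystander.
- screwdriver: screwdriver lying on the table; origin under its middle, its own x along its length. Bystander.
- tape_roll: yellow tape roll lying flat, 90 mm across, 20 mm high; origin under its centre. Bystander.
- sample_box: closed grey sample box 70 x 70 x 30 mm on the table by the gearbox; origin under its centre. Bystander.
- jar: amber jar with black cap, 44 mm across, 55 mm high, on the table by the gearbox; origin under its centre. Bystander.

How it is judged:
At the end, for the whole second after the job is handed in: the stem stands fully home in the green slot (within about 5 mm of the slot's end at the gate, some 8 mm at the knob), pressed down and at rest (horizontal distance between stem and green_mark below 0.0305 m and velocity of joint lean_x between -0.05 and 0.05 rad/s and velocity of joint lean_y between -0.05 and 0.05 rad/s and distance between lever and pivot below 0.003 m); the robot touches nothing.
It fails at once if the lever was pulled up by more than 5 mm (distance between lever and pivot above 0.005 m).
It fails at once if the lever was forced (more than 45 N) (contact force between any of the fingers, the arm and lever above 45 N).
It fails at once if the lever went well into another coloured slot (horizontal distance between stem and yellow_mark below 0.032 m or horizontal distance between stem and blue_mark below 0.032 m or horizontal distance between stem and red_mark below 0.032 m).
It fails at once if a bystander was moved by more than 15 mm or lifted (distance of any of vial, mug, bottle, screwdriver, tape_roll, sample_box, jar from where it was at the start of the episode above 0.015 m).
It also fails if it takes over 58 s, if anything falls off the work surface, if the arm or the gripper's body presses on something with over 40 N, if the wrist force passes 120 N, or if a joint passes its speed limit or range.

## Working session

There is one attempt and no reset: what is moved stays moved. The work goes in short steps, Python scripts to look and compute and a tool call to move; the robot and the scene stay as the last step left them, time stands still between calls to the robot, and variables do not carry over. Pictures are saved under pics/ and viewed, and the job is handed in when it is done.

Besides the shell and the picture viewer there is one more tool, called after "Request:" by a JSON object that holds its "fn" and its "kwargs". move_arm: Moves the arm, as the interface text tells. Its arguments: {"type":"object","properties":{"commands":{"type":"array","items":{"type":"object","properties":{"x":{"type":"number"},"y":{"type":"number"},"z":{"type":"number"},"yaw":{"type":"number"},"gripper":{"type":"number"}}}}},"required":["commands"]}

```bash
mkdir -p pics; ls
python3 - <<'E'
from cell import readout, optics, robot
import cv2,numpy as np
print(readout.sense())
for n in ["scene","side","wrist"]:
    p,d=optics.capture(n); cv2.imwrite(f"pics/{n}0.png",p[:,:,::-1]); np.save(f"{n}0.npy",d); c=optics.camera_params(n)
    import pickle; pickle.dump((p,d,c),open(f"{n}0.pkl","wb")); print(n,c)
E
```

```text
pics
{'time_s': 0.0, 'joint_pos': array([ 1.14129163e+00,  3.08991215e-01,  1.63522743e+00,  3.75042620e-05,
        1.19970981e+00, -6.96806491e-02]), 'joint_vel': array([-2.44728296e-03,  7.92059691e-04, -4.82848734e-05,  1.23045876e-03,
        1.62744738e-04,  9.35161497e-04]), 'joint_efforts': array([-1.08320396e-04, -4.15269828e+01, -2.76660597e+01,  2.28369856e-05,
        1.02660005e-02, -2.49472187e-06]), 'tool_pos': array([0.21971986, 0.58420332, 0.23003621]), 'orientation': array([-0.56207749, -3.09027883,  0.00354113]), 'contact_force': array([-0.16257444, -0.80146503, -0.94929551]), 'ft_torque': array([-0.0162522 ,  0.00296829,  0.03019103]), 'opening': 0.08533894210101742}
scene {'vfov': 53.71557005847848, 'cx': 250.04992914097187, 'cy': 187.84623135027746, 'extrinsics': array([[ 0.38898226,  0.92113561, -0.01421231, -0.21052811],
       [ 0.77135752, -0.33409041, -0.54165596, -0.32925879],
       [-0.50368679,  0.19973179, -0.84048012,  1.42715597],
       [ 0.        ,  0.        ,  0.        ,  1.        ]])}
side {'vfov': 42.32323497680016, 'cx': 257.03666146810804, 'cy': 183.46225823701465, 'extrinsics': array([[ 0.99891692, -0.04650153,  0.00161311, -0.51516002],
       [-0.02702966, -0.60815533, -0.79335773,  0.11554606],
       [ 0.03787337,  0.79245486, -0.60875357,  1.56621295],
       [ 0.        ,  0.        ,  0.        ,  1.        ]])}
wrist {'vfov': 66.65157316278842, 'cx': 251.55504515569245, 'cy': 191.35488987237125, 'extrinsics': array([[ 0.3518297 ,  0.93605999, -0.00275052, -0.62327937],
       [ 0.88695319, -0.33243016,  0.32063098, -0.04267045],
       [ 0.29921547, -0.11524708, -0.9472002 ,  0.38143282],
       [ 0.        ,  0.        ,  0.        ,  1.        ]])}
```

View pics/scene0.png

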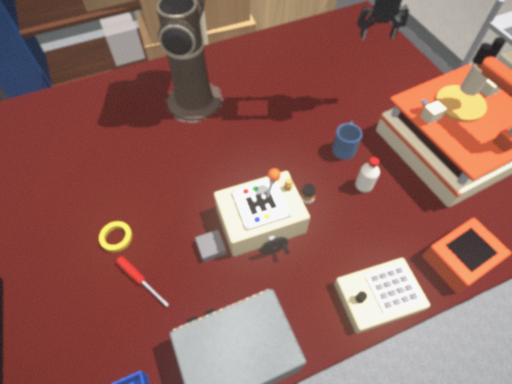

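View pics/side0.png

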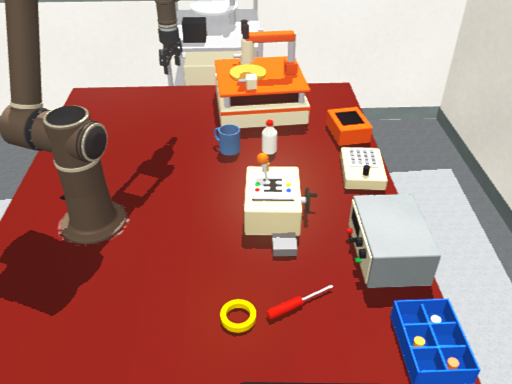

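View pics/wrist0.png

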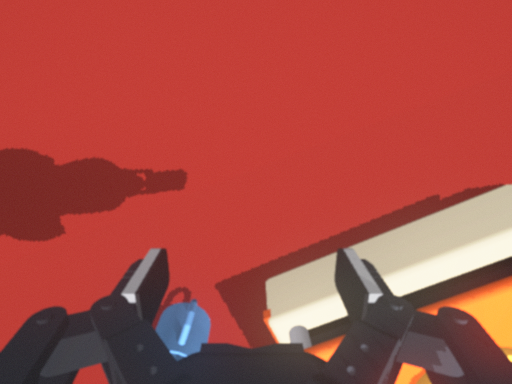

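The scene camera shows the gearbox near (262,212), with the knob near (274,174). In the side camera the gearbox is near (274,200) and the knob near (262,158). I'll zoom in on both and measure.

```bash
cat > h.py <<'E'
import pickle,cv2,numpy as np
def K(c): 
    f=192/np.tan(np.radians(c['vfov'])/2); return f
def ray(c,u,v):
    f=K(c); E=c['extrinsics']; R=E[:3,:3]; o=-R.T@E[:3,3]; d=R.T@np.array([(u-c['cx'])/f,(v-c['cy'])/f,1]); return o,d
def plane(c,u,v,z):
    o,d=ray(c,u,v); return o+d*(z-o[2])/d[2]
def proj(c,P):
    E=c['extrinsics']; q=E[:3,:3]@np.asarray(P)+E[:3,3]; f=K(c); return np.array([f*q[0]/q[2]+c['cx'],f*q[1]/q[2]+c['cy']])
def tri(c1,p1,c2,p2):
    o1,d1=ray(c1,*p1);o2,d2=ray(c2,*p2)
    t=np.linalg.lstsq(np.c_[d1,-d2],o2-o1,rcond=None)[0]; a=o1+t[0]*d1;b=o2+t[1]*d2
    return (a+b)/2,np.linalg.norm(a-b)
def blobs(p,m,minA=4):
    n,l,s,c=cv2.connectedComponentsWithStats(m.astype(np.uint8)); return [(s[i,4],c[i].round(2),s[i,:4]) for i in range(1,n) if s[i,4]>=minA]
def hsv(p): return cv2.cvtColor(p,cv2.COLOR_RGB2HSV).astype(int)
E
python3 - <<'E'
from h import *
for n,(u0,u1,v0,v1) in dict(scene=(190,320,155,270),side=(220,340,140,260)).items():
    p,d,c=pickle.load(open(n+"0.pkl","rb"))
    cv2.imwrite(f"pics/{n}crop.png",cv2.resize(p[v0:v1,u0:u1,::-1],None,fx=5,fy=5,interpolation=cv2.INTER_CUBIC)[:600])
    H=hsv(p); h,s,v=H[...,0],H[...,1],H[...,2]
    roi=np.zeros(h.shape,bool); roi[v0:v1,u0:u1]=1
    for nm,m in dict(orange=(h>=5)&(h<=16)&(s>180)&(v>150),green=(h>40)&(h<85)&(s>90),yellow=(h>=24)&(h<36)&(s>130),blue=(h>95)&(h<130)&(s>120),red=((h<4)|(h>175))&(s>150)&(v>140)).items():
        for b in blobs(p,m&roi): print(n,nm,b, d[int(b[1][1]),int(b[1][0])], plane(c,*b[1],.112))
    # table depth check
    for uv in [(100,280),(60,160),(330,240)] if n=="scene" else [(150,250),(200,220),(330,100)]:
        o,dd=ray(c,*uv); print("tab",uv,o+dd*d[uv[1],uv[0]])
E
```

```text
scene green (np.int32(7), array([254.71, 188.  ]), array([254, 187,   3,   3], dtype=int32)) 1.0759044 [0.51740432 0.02616776 0.112     ]
scene blue (np.int32(7), array([256.71, 219.  ]), array([256, 218,   3,   3], dtype=int32)) 1.0200411 [ 0.61098997 -0.0082107   0.112     ]
tab (100, 280) [ 0.56042826 -0.45977294  0.00203853]
tab (60, 160) [ 0.08302176 -0.50660615 -0.00273888]
tab (330, 240) [ 0.70337786  0.18634129 -0.00389173]
side orange (np.int32(16), array([338.  , 141.94]), array([336, 140,   4,   6], dtype=int32)) 1.9179047 [0.80849179 0.24511922 0.112     ]
side orange (np.int32(79), array([261.75, 158.75]), array([256, 152,  13,  12], dtype=int32)) 1.5215847 [0.53833338 0.15438227 0.112     ]
side green (np.int32(15), array([257.07, 183.6 ]), array([255, 182,   5,   4], dtype=int32)) 1.5382996 [0.51658251 0.02022681 0.112     ]
side yellow (np.int32(11), array([288., 184.]), array([286, 183,   5,   3], dtype=int32)) 1.5416459 [0.61194651 0.01395703 0.112     ]
side blue (np.int32(10), array([288.2, 190. ]), array([287, 189,   4,   3], dtype=int32)) 1.5145504 [ 0.60968093 -0.01590632  0.112     ]
side red (np.int32(1816), array([236.52, 213.92]), array([220, 140,  52, 120], dtype=int32)) 1.5986241 [ 0.45115419 -0.11958376  0.112     ]
side red (np.int32(2941), array([322.84, 206.55]), array([278, 140,  62, 120], dtype=int32)) 1.6278757 [ 0.70314119 -0.0981125   0.112     ]
side red (np.int32(7), array([256.71, 189.43]), array([255, 189,   4,   2], dtype=int32)) 1.5169507 [ 0.51412994 -0.00884799  0.112     ]
side red (np.int32(4), array([234.75, 229.25]), array([234, 228,   2,   3], dtype=int32)) 1.5379591 [ 0.44538994 -0.18376018  0.112     ]
tab (150, 250) [ 0.19224433 -0.13662362 -0.00438898]
tab (200, 220) [ 0.33428445 -0.01156937 -0.00278917]
tab (330, 100) [ 0.87748158  0.77020227 -0.00527318]
```

```bash
ls pics
```

```text
scene0.png
scenecrop.png
side0.png
sidecrop.png
wrist0.png
```

View pics/scenecrop.png

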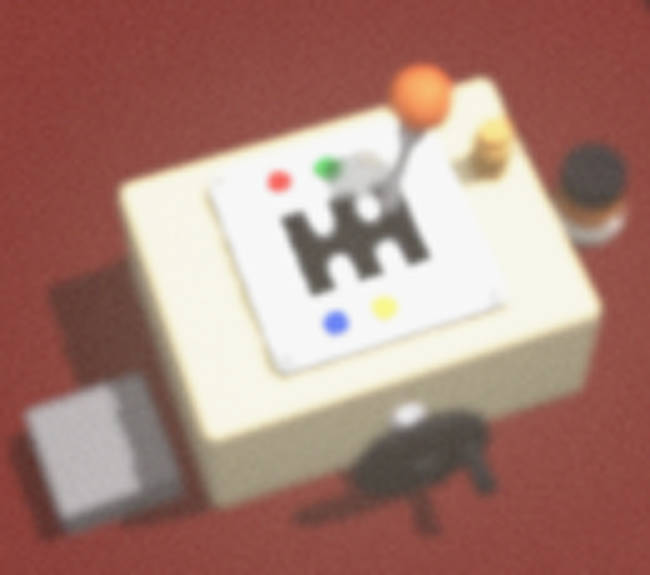

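View pics/sidecrop.png

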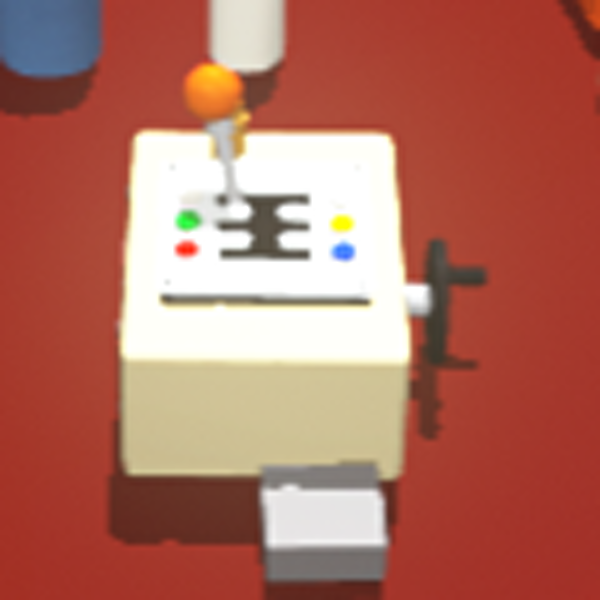

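Green is the middle leg at the −x end, since the handwheel is on +x. Red and blue are on the −28 leg, and yellow is the middle leg at +x. The lever is in the white leg, towards −x. Next I'll bring the wrist camera over the gearbox to measure more precisely.

```bash
cat >> h.py <<'E'
from scipy.spatial.transform import Rotation as Rot
def toolR(s): return Rot.from_rotvec(s['orientation']).as_matrix()
E
python3 - <<'E'
from h import *
from cell import readout
S=pickle.load(open("scene0.pkl","rb"));D=pickle.load(open("side0.pkl","rb"))
for a,b in [((254.7,188),(257.07,183.6)),((256.7,219),(288.2,190)),((274.2,174.0),(261.8,158))]: print(tri(S[2],a,D[2],b))
s=readout.sense(); R=toolR(s); print(R.round(3))
c=pickle.load(open("wrist0.pkl","rb"))[2]; E=c['extrinsics']; C=-E[:3,:3].T@E[:3,3]
print("cam in tool",R.T@(C-s['tool_pos']), "axis in tool",R.T@E[2,:3], "cam x in tool",R.T@E[0,:3])
# desired tcp: tool x -> , principal ray at z=.13 hits G
G=np.array([.563,.004,.13]); 
for z in (.30,.35):
    off=C-s['tool_pos']; o=off+[0,0,z]; a=E[2,:3]; hit=o+a*(.13-o[2])/a[2]; t=G-hit; t[2]=z; print(z,t,"delta world",t-s['tool_pos'],"delta tool cm",R.T@(t-s['tool_pos'])*100)
E
```

```text
(array([0.51612417, 0.02653004, 0.10806224]), np.float64(0.002061842935198196))
(array([ 0.60966005, -0.00784406,  0.10670187]), np.float64(0.0026026370798062923))
(array([0.53271887, 0.07732834, 0.16960618]), np.float64(0.0032897714921022543))
[[-0.936  0.352 -0.001]
 [ 0.352  0.936 -0.002]
 [ 0.    -0.002 -1.   ]]
cam in tool [ 0.08206614 -0.00031996 -0.14297903] axis in tool [-3.20759509e-01 -7.46916332e-04  9.47160377e-01] cam x in tool [2.88193776e-04 9.99999566e-01 8.86182448e-04]
0.3 [0.54093973 0.01324306 0.3       ] delta world [ 0.32112375 -0.57111901  0.06972997] delta tool cm [-50.16419387 -42.16070293  -6.90110938]
0.35 [0.525145   0.01932663 0.35      ] delta world [ 0.30532902 -0.56503544  0.11972997] delta tool cm [-48.4709958  -42.15676017 -11.90089919]
```

Request:
{"fn": "move_arm", "kwargs": {"commands": [{"x":-3,"y":-2.5,"z":-1,"gripper":0},{"x":-3,"y":-2.5,"z":-1},{"x":-3,"y":-2.5,"z":-1},{"x":-3,"y":-2.5,"z":-1},{"x":-3,"y":-2.5,"z":-1},{"x":-3,"y":-2.5,"z":-1},{"x":-3,"y":-2.5,"z":-1},{"x":-3,"y":-2.5,"z":-1}]}}

```text
schema error: expected keys x, y, z, yaw, gripper
```

Request:
{"fn": "move_arm", "kwargs": {"commands": [{"x":-3,"y":-2.5},{"x":-3,"y":-2.5},{"x":-3,"y":-2.5},{"x":-3,"y":-2.5},{"x":-3,"y":-2.5},{"x":-3,"y":-2.5},{"x":-3,"y":-2.5},{"x":-3,"y":-2.5}]}}

```text
schema error: expected keys x, y, z, yaw, gripper
```

Request:
{"fn": "move_arm", "kwargs": {"commands": [{"x":-3,"y":-2.5,"z":-1,"yaw":0,"gripper":0},{"x":-3,"y":-2.5,"z":-1,"yaw":0,"gripper":0},{"x":-3,"y":-2.5,"z":-1,"yaw":0,"gripper":0},{"x":-3,"y":-2.5,"z":-1,"yaw":0,"gripper":0},{"x":-3,"y":-2.5,"z":-1,"yaw":0,"gripper":0},{"x":-3,"y":-2.5,"z":-1,"yaw":0,"gripper":0},{"x":-3,"y":-2.5,"z":-1,"yaw":0,"gripper":0},{"x":-3,"y":-2.5,"z":-1,"yaw":0,"gripper":0}]}}

```text
time_s: 0.82
tool_pos: [0.3746, 0.3114, 0.3115]
orientation: [-0.561, -3.091, 0.0]
contact_force: [1.0, -0.2, 0.4]
opening: -0.0003
```

Request:
{"fn": "move_arm", "kwargs": {"commands": [{"x":-3,"y":-2.5,"z":0,"yaw":0,"gripper":0},{"x":-3,"y":-2.5,"z":0,"yaw":0,"gripper":0},{"x":-3,"y":-2.5,"z":0,"yaw":0,"gripper":0},{"x":-3,"y":-2.5,"z":0,"yaw":0,"gripper":0},{"x":-3,"y":-2.5,"z":0,"yaw":0,"gripper":0},{"x":-3,"y":-2.5,"z":0,"yaw":0,"gripper":0},{"x":-3,"y":-2.5,"z":0,"yaw":0,"gripper":0},{"x":0,"y":0,"z":0,"yaw":0,"gripper":0}]}}

```text
time_s: 1.48
tool_pos: [0.512, 0.0697, 0.3111]
orientation: [0.571, 3.086, -0.005]
contact_force: [0.4, 0.4, -0.3]
opening: 0.0003
```

```bash
cat > cap.py <<'E'
import sys
from h import *
from cell import readout, optics
def cap(n,tag):
    s=readout.sense();c=optics.camera_params(n);p,d=optics.capture(n)
    pickle.dump((p,d,c,s),open(f"{n}{tag}.pkl","wb")); cv2.imwrite(f"pics/{n}{tag}.png",p[:,:,::-1]); return p,d,c,s
if __name__=="__main__":
    p,d,c,s=cap(sys.argv[1],sys.argv[2]); print(s['time_s'],s['tool_pos'],s['contact_force'],toolR(s).round(3))
E
python3 cap.py wrist 1
```

```text
1.4833 [0.51195764 0.06966662 0.31108533] [ 0.40886424  0.44907234 -0.33370361] [[-0.934  0.358  0.002]
 [ 0.358  0.934 -0.004]
 [-0.003 -0.003 -1.   ]]
```

View pics/wrist1.png

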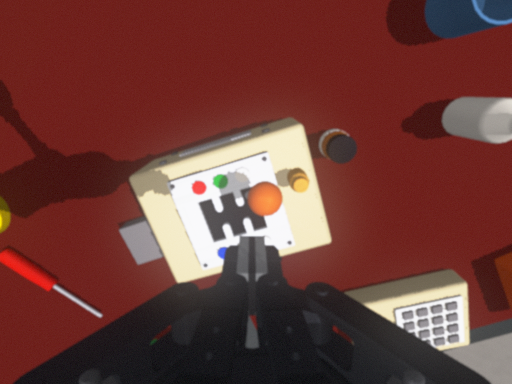

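The wrist view shows the knob at (265,198), green at (220,181), red at (199,187) and blue at (223,252). Next I'll compute the gearbox frame.

Run:
```python
from h import *
p,d,c,s=pickle.load(open("wrist1.pkl","rb"))
H=hsv(p); h,S,v=H[...,0],H[...,1],H[...,2]
roi=np.zeros(h.shape,bool); roi[140:265,165:300]=1
P={}
for nm,m in dict(orange=(h>=4)&(h<=14)&(S>170)&(v>150),green=(h>40)&(h<85)&(S>110),blue=(h>100)&(h<130)&(S>120),red=((h<4)|(h>173))&(S>130)&(v>140)).items():
    for b in blobs(p,m&roi,15): print(nm,b,d[int(b[1][1]),int(b[1][0])],plane(c,*b[1],.113)); P.setdefault(nm,b[1])
g,r,bl=[plane(c,*P[k],.113) for k in('green','red','blue')]
print("g-r",np.linalg.norm(g-r),"r-b",np.linalg.norm(r-bl),"g-b",np.linalg.norm(g-bl))
# fit rigid: gearbox coords
L=np.array([[-48,0],[-48,-28],[48,-28]])/1000; W=np.array([g,r,bl])[:,:2]
lc=L-L.mean(0);wc=W-W.mean(0); th=np.arctan2((lc[:,0]*wc[:,1]-lc[:,1]*wc[:,0]).sum(),(lc*wc).sum())
Rg=np.array([[np.cos(th),-np.sin(th)],[np.sin(th),np.cos(th)]]); o=W.mean(0)-Rg@L.mean(0)
print("yaw",th,"origin",o,"res mm",((W-(L@Rg.T+o))*1000).round(1).tolist())
# knob: intersect ray with sphere of radius .165 about pivot
piv=np.array([*o,.02]); oo,dd=ray(c,*P['orange']); dd/=np.linalg.norm(dd); q=oo-piv
B=q@dd; C=q@q-.165**2; t=-B-np.sqrt(B*B-C); k=oo+dd*t
loc=Rg.T@(k[:2]-o); print("knob",k,"local",loc, "stem local",loc*87/165)
Sc=pickle.load(open("scene0.pkl","rb"))[2];Sd=pickle.load(open("side0.pkl","rb"))[2]
print("proj knob scene,side",proj(Sc,k),proj(Sd,k)); 
G3=[*(Rg@[-.048,0]+o),.113]; print(proj(Sc,G3),proj(Sd,G3))
np.savez("gb.npz",o=o,th=th,Rg=Rg,k=k)
s=toolR(s); print("tool x angle in gb", np.arctan2(s[1,0],s[0,0])-th)
```

```text
orange (np.int32(614), array([266.71, 199.72]), array([253, 186,  28,  29], dtype=int32)) 0.2798011 [0.56040092 0.07003649 0.113     ]
green (np.int32(78), array([217.97, 179.83]), array([214, 175,  10,  12], dtype=int32)) 0.35489783 [0.51496698 0.02343593 0.113     ]
blue (np.int32(61), array([221.85, 252.39]), array([218, 248,   8,  11], dtype=int32)) 0.38703823 [ 0.60939284 -0.0112121   0.113     ]
red (np.int32(126), array([198.6, 187.3]), array([193, 182,  13,  12], dtype=int32)) 0.35776523 [ 0.515289  -0.0025628  0.113    ]
g-r 0.026000717575941964 r-b 0.09450048785045323 g-b 0.1005819513964172
yaw -0.07580569825897991 origin [0.56391734 0.02062167] res mm [[-1.1, -0.8], [1.4, 1.1], [-0.3, -0.3]]
knob [0.53810759 0.07523206 0.17354661] local [-0.02987144  0.0524989 ] stem local [-0.0157504   0.02768124]
proj knob scene,side [274.3154088  175.52378265] [263.20089066 156.92161046]
[253.90301653 187.66781633] [256.83988452 182.55689832]
tool x angle in gb 2.8514571158816033
```

Request:
{"fn": "move_arm", "kwargs": {"commands": [{"x":0,"y":0,"z":0,"yaw":-0.1,"gripper":0},{"x":0,"y":0,"z":0,"yaw":-0.1,"gripper":0},{"x":0,"y":0,"z":0,"yaw":-0.09,"gripper":0},{"x":1.6,"y":0.7,"z":2,"yaw":0,"gripper":0},{"x":0,"y":0,"z":4,"yaw":0,"gripper":0},{"x":0,"y":0,"z":2,"yaw":0,"gripper":0},{"x":0,"y":0,"z":0,"yaw":0,"gripper":0}]}}

```text
time_s: 2.12
tool_pos: [0.4885, 0.0845, 0.2257]
orientation: [-0.107, -3.128, 0.001]
contact_force: [0.5, -0.3, -0.8]
opening: 0.0002
```

```bash
cat > st.py <<'E'
from h import *
from cell import readout
s=readout.sense(); g=np.load("gb.npz"); R=toolR(s)
print("t",s['time_s'],"TCP gb mm",(g['Rg'].T@(s['tool_pos'][:2]-g['o'])*1000).round(1),"z",s['tool_pos'][2].round(4),"toolx ang vs pi",((np.arctan2(R[1,0],R[0,0])-g['th'])%(2*np.pi)-np.pi).round(3),"F",s['contact_force'].round(1))
E
python3 st.py; python3 cap.py wrist 2
```

```text
t 2.1167 TCP gb mm [-80.  58.] z 0.2257 toolx ang vs pi 0.008 F [ 0.5 -0.3 -0.8]
2.1167 [0.4884956  0.08454072 0.22574716] [ 0.51564541 -0.25001157 -0.78815521] [[-0.998  0.068 -0.012]
 [ 0.068  0.998 -0.   ]
 [ 0.012 -0.001 -1.   ]]
```

View pics/wrist2.png

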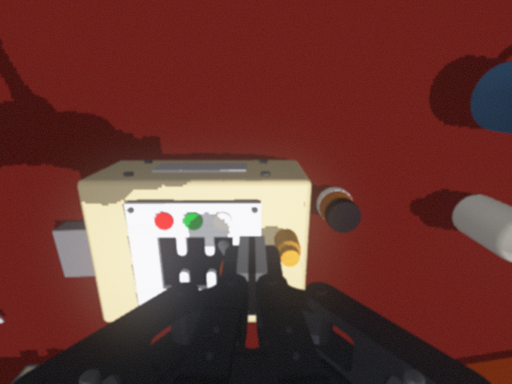

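Request:
{"fn": "move_arm", "kwargs": {"commands": [{"x":0,"y":-0.5,"z":2.5,"yaw":0,"gripper":0},{"x":0,"y":0,"z":2.5,"yaw":0,"gripper":0},{"x":0,"y":0,"z":1.5,"yaw":0,"gripper":0},{"x":0,"y":0,"z":0,"yaw":0,"gripper":0},{"x":-0.4,"y":0,"z":0,"yaw":0,"gripper":0},{"x":-0.4,"y":0,"z":0,"yaw":0,"gripper":0},{"x":0,"y":0,"z":0,"yaw":0,"gripper":0}]}}

```text
time_s: 2.75
tool_pos: [0.5045, 0.0784, 0.169]
orientation: [0.109, 3.134, 0.001]
contact_force: [0.5, 0.0, 0.8]
opening: -0.0003
```

```bash
python3 st.py
```

```text
t 2.75 TCP gb mm [-63.6  53.1] z 0.169 toolx ang vs pi 0.006 F [0.5 0.  0.8]
```

Request:
{"fn": "move_arm", "kwargs": {"commands": [{"x":0,"y":0,"z":0,"yaw":0,"gripper":0},{"x":0,"y":0,"z":0,"yaw":0,"gripper":0},{"x":0,"y":0,"z":0,"yaw":0,"gripper":0}]}}

```text
time_s: 3.0
tool_pos: [0.5018, 0.0781, 0.167]
orientation: [0.11, 3.139, 0.0]
contact_force: [-0.8, -0.1, -0.3]
opening: 0.0001
```

```bash
python3 st.py; python3 cap.py side 3; python3 -c "
from h import *
p=pickle.load(open('side3.pkl','rb'))[0]
cv2.imwrite('pics/s3c.png',cv2.resize(p[100:220,200:340,::-1],None,fx=5,fy=5,interpolation=cv2.INTER_CUBIC))"
```

```text
t 3.0 TCP gb mm [-66.3  52.6] z 0.167 toolx ang vs pi 0.006 F [-0.8 -0.1 -0.3]
3.0 [0.50179273 0.0781266  0.16697025] [-0.83065336 -0.11414622 -0.26493464] [[-0.998  0.07   0.001]
 [ 0.07   0.998  0.   ]
 [-0.001  0.    -1.   ]]
```

View pics/s3c.png

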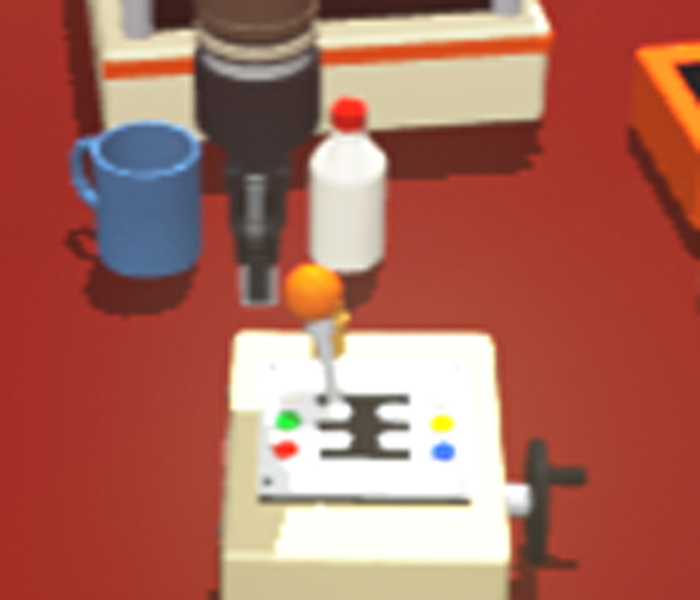

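The side view shows the fingertips just left of the knob at the same height. Now I'll push towards +x.

Request:
{"fn": "move_arm", "kwargs": {"commands": [{"x":0,"y":0,"z":0.5,"yaw":0,"gripper":0},{"x":-0.4,"y":0,"z":0,"yaw":0,"gripper":0},{"x":-0.4,"y":0,"z":0,"yaw":0,"gripper":0},{"x":-0.4,"y":0,"z":0,"yaw":0,"gripper":0},{"x":-0.4,"y":0,"z":0,"yaw":0,"gripper":0},{"x":0,"y":0,"z":0,"yaw":0,"gripper":0},{"x":0,"y":0,"z":0,"yaw":0,"gripper":0}]}}

```text
time_s: 3.63
tool_pos: [0.5177, 0.0768, 0.1612]
orientation: [0.11, 3.14, -0.0]
contact_force: [-1.3, -0.3, 0.8]
opening: -0.0001
```

```bash
python3 st.py
```

```text
t 3.6333 TCP gb mm [-50.4  52.6] z 0.1612 toolx ang vs pi 0.006 F [-1.3 -0.3  0.8]
```

Request:
{"fn": "move_arm", "kwargs": {"commands": [{"x":-0.4,"y":0,"z":0,"yaw":0,"gripper":0},{"x":-0.4,"y":0,"z":0,"yaw":0,"gripper":0},{"x":-0.4,"y":0,"z":0,"yaw":0,"gripper":0},{"x":-0.4,"y":0,"z":0,"yaw":0,"gripper":0},{"x":0,"y":0,"z":0,"yaw":0,"gripper":0},{"x":0,"y":0,"z":0,"yaw":0,"gripper":0}]}}

```text
time_s: 4.13
tool_pos: [0.534, 0.0758, 0.1613]
orientation: [0.11, 3.139, -0.0]
contact_force: [-0.6, -0.4, 0.6]
opening: -0.0002
```

```bash
python3 st.py
cat > knob.py <<'E'
import sys
from cap import cap
from h import *
tag=sys.argv[1]
g=np.load("gb.npz"); o,Rg=g['o'],g['Rg']
piv=np.array([*o,.02])
pts={}
for n,roi in dict(scene=(150,235,225,320),side=(135,215,235,310)).items():
    p,d,c,s=cap(n,tag); H=hsv(p); h,S,v=H[...,0],H[...,1],H[...,2]
    m=(h>=5)&(h<=16)&(S>(180 if n=='side' else 140))&(v>130); R=np.zeros(m.shape,bool); a,b,e,f=roi; R[a:b,e:f]=1
    B=max(blobs(p,m&R,3),key=lambda b:b[0]); pts[n]=(c,B[1])
    oo,dd=ray(c,*B[1]); dd/=np.linalg.norm(dd); q=oo-piv; bb=q@dd; C=q@q-.165**2; t=-bb-np.sqrt(max(bb*bb-C,0)); k=oo+dd*t
    print(n,B[0],B[1],"knob gb mm",(Rg.T@(k[:2]-o)*1000).round(1),k[2].round(4))
    u0=200 if n=='scene' else 210; v0=150 if n=='scene' else 120
    cv2.imwrite(f'pics/{n}{tag}c.png',cv2.resize(p[v0:v0+110,u0:u0+120,::-1],None,fx=5,fy=5,interpolation=cv2.INTER_CUBIC))
k,e=tri(*pts['scene'],*pts['side']); print("tri gb mm",(Rg.T@(k[:2]-o)*1000).round(1),k[2].round(4),"gap",e.round(4))
E
python3 knob.py 4
```

```text
t 4.1333 TCP gb mm [-34.   52.7] z 0.1613 toolx ang vs pi 0.006 F [-0.6 -0.4  0.6]
scene 62 [277.4  182.48] knob gb mm [-4.1 51.5] 0.1767
side 71 [271.44 158.25] knob gb mm [-4.3 34.9] 0.1812
tri gb mm [-5.6 52.1] 0.1709 gap 0.0038
```

```bash
python3 -c "
import cv2,numpy as np
cv2.imwrite('pics/c4.png',cv2.resize(np.hstack([cv2.imread('pics/scene4c.png'),cv2.imread('pics/side4c.png')]),(800,367)))"
```

```text
(no output)
```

View pics/c4.png

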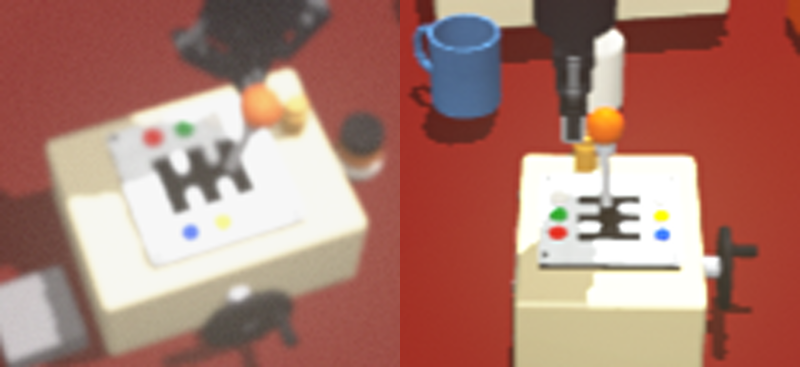

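Both views show the knob at about −4 mm along the legs. It needs 4 mm more. After that I'll back off, rise and go round to the +y side.

Request:
{"fn": "move_arm", "kwargs": {"commands": [{"x":-0.25,"y":0,"z":0,"yaw":0,"gripper":0},{"x":-0.2,"y":0,"z":0,"yaw":0,"gripper":0},{"x":0,"y":0,"z":0,"yaw":0,"gripper":0},{"x":0,"y":0,"z":0,"yaw":0,"gripper":0},{"x":1,"y":0,"z":0,"yaw":0,"gripper":0},{"x":2,"y":0,"z":0,"yaw":0,"gripper":0},{"x":0,"y":4,"z":0,"yaw":0,"gripper":0},{"x":0,"y":1,"z":0,"yaw":0,"gripper":0}]}}

```text
time_s: 4.9
tool_pos: [0.5102, 0.1299, 0.1611]
orientation: [0.11, 3.139, 0.004]
contact_force: [-0.4, 0.1, -0.1]
opening: 0.0003
```

```bash
python3 st.py; python3 knob.py 5
```

```text
t 4.9 TCP gb mm [-61.8 104.9] z 0.1611 toolx ang vs pi 0.005 F [-0.4  0.1 -0.1]
scene 69 [278.45 183.49] knob gb mm [-0.5 53.1] 0.1762
side 75 [272.23 158.28] knob gb mm [-1.9 34.7] 0.1813
tri gb mm [-2.9 54.2] 0.1692 gap 0.0033
```

Request:
{"fn": "move_arm", "kwargs": {"commands": [{"x":-2,"y":0,"z":0,"yaw":0,"gripper":0},{"x":-3,"y":0,"z":0,"yaw":0,"gripper":0},{"x":-1,"y":0,"z":0,"yaw":0,"gripper":0},{"x":0,"y":0,"z":0,"yaw":0,"gripper":0},{"x":0,"y":-1,"z":0,"yaw":0,"gripper":0},{"x":0,"y":-0.5,"z":0,"yaw":0,"gripper":0},{"x":0,"y":0,"z":0,"yaw":0,"gripper":0},{"x":0,"y":0,"z":0,"yaw":0,"gripper":0}]}}

```text
time_s: 5.67
tool_pos: [0.569, 0.1077, 0.1611]
orientation: [-0.111, -3.138, 0.0]
contact_force: [-0.8, -0.1, -0.7]
opening: -0.0001
```

```bash
python3 st.py
```

```text
t 5.6667 TCP gb mm [-1.6 87.2] z 0.1611 toolx ang vs pi 0.005 F [-0.8 -0.1 -0.7]
```

Request:
{"fn": "move_arm", "kwargs": {"commands": [{"x":0,"y":-0.4,"z":0,"yaw":0,"gripper":0},{"x":0,"y":-0.4,"z":0,"yaw":0,"gripper":0},{"x":0,"y":-0.4,"z":0,"yaw":0,"gripper":0},{"x":0,"y":-0.4,"z":0,"yaw":0,"gripper":0},{"x":0,"y":0,"z":0,"yaw":0,"gripper":0},{"x":0,"y":0,"z":0,"yaw":0,"gripper":0}]}}

```text
time_s: 6.17
tool_pos: [0.5694, 0.0923, 0.1617]
orientation: [0.11, 3.139, 0.0]
contact_force: [0.2, 1.4, 2.4]
opening: 0.0003
```

```bash
python3 st.py; python3 knob.py 6;  python3 -c "
import cv2,numpy as np
cv2.imwrite('pics/c6.png',cv2.resize(np.hstack([cv2.imread('pics/scene6c.png'),cv2.imread('pics/side6c.png')]),(800,367)))"
```

```text
t 6.1667 TCP gb mm [ 0.  71.9] z 0.1617 toolx ang vs pi 0.006 F [0.2 1.4 2.4]
scene 55 [273.93 183.93] knob gb mm [-0.8 40.2] 0.18
side 104 [272.24 158.47] knob gb mm [-1.9 33.2] 0.1816
tri gb mm [-2.2 40.8] 0.1768 gap 0.001
```

View pics/c6.png

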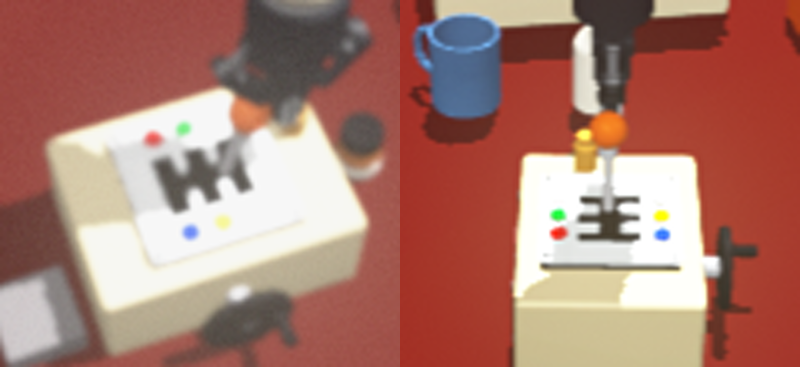

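The knob is moving along the cross channel and is now at y ≈ 40 mm, 31–32 mm from the TCP. I'll continue to y ≈ 0.

Request:
{"fn": "move_arm", "kwargs": {"commands": [{"x":0,"y":-0.4,"z":0,"yaw":0,"gripper":0},{"x":0,"y":-0.4,"z":0,"yaw":0,"gripper":0},{"x":0,"y":-0.4,"z":0,"yaw":0,"gripper":0},{"x":0,"y":-0.4,"z":0,"yaw":0,"gripper":0},{"x":0,"y":-0.4,"z":0,"yaw":0,"gripper":0},{"x":0,"y":0,"z":0,"yaw":0,"gripper":0}]}}

```text
time_s: 6.77
tool_pos: [0.5674, 0.0714, 0.1611]
orientation: [-0.111, -3.139, 0.001]
contact_force: [0.8, 1.7, 2.2]
opening: 0.0
```

Request:
{"fn": "move_arm", "kwargs": {"commands": [{"x":0,"y":-0.4,"z":0,"yaw":0,"gripper":0},{"x":0,"y":-0.4,"z":0,"yaw":0,"gripper":0},{"x":0,"y":-0.4,"z":0,"yaw":0,"gripper":0},{"x":0,"y":-0.4,"z":0,"yaw":0,"gripper":0},{"x":0,"y":0,"z":0,"yaw":0,"gripper":0},{"x":0,"y":0,"z":0,"yaw":0,"gripper":0}]}}

```text
time_s: 7.27
tool_pos: [0.5663, 0.0559, 0.1611]
orientation: [-0.11, -3.139, 0.001]
contact_force: [-0.0, -0.1, 0.6]
opening: 0.0003
```

```bash
python3 st.py; python3 knob.py 7;  python3 -c "
import cv2,numpy as np
cv2.imwrite('pics/c7.png',cv2.resize(np.hstack([cv2.imread('pics/scene7c.png'),cv2.imread('pics/side7c.png')]),(800,367)))"
```

```text
t 7.2667 TCP gb mm [-0.3 35.4] z 0.1611 toolx ang vs pi 0.006 F [-0.  -0.1  0.6]
scene 48 [260.42 187.4 ] knob gb mm [0.9 1.7] 0.185
side 99 [272.05 163.99] knob gb mm [-2.3 -0.8] 0.185
tri gb mm [-1.8  2.8] 0.1818 gap 0.0014
```

View pics/c7.png

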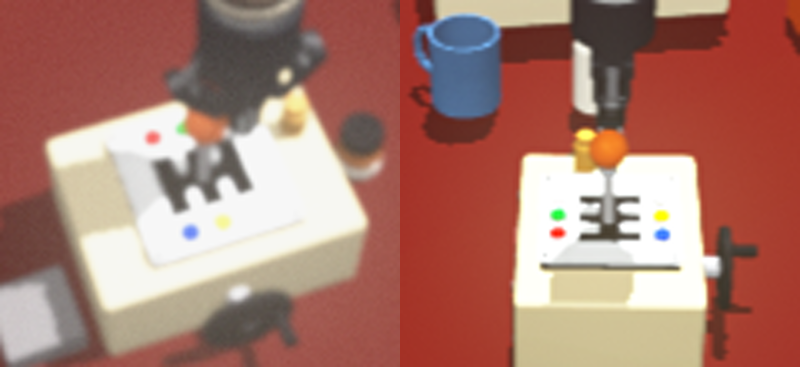

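The knob is at y ≈ 2–3 mm. I'll nudge it 2 mm more, back off, and go round to the +x side.

Request:
{"fn": "move_arm", "kwargs": {"commands": [{"x":0,"y":-0.2,"z":0,"yaw":0,"gripper":0},{"x":0,"y":0,"z":0,"yaw":0,"gripper":0},{"x":0,"y":0,"z":0,"yaw":0,"gripper":0},{"x":0,"y":1,"z":0,"yaw":0,"gripper":0},{"x":0,"y":2,"z":0,"yaw":0,"gripper":0},{"x":-2,"y":0,"z":0,"yaw":0,"gripper":0},{"x":-3,"y":0,"z":0,"yaw":0,"gripper":0},{"x":0,"y":0,"z":0,"yaw":0,"gripper":0}]}}

```text
time_s: 8.03
tool_pos: [0.623, 0.0813, 0.1616]
orientation: [0.108, 3.134, -0.001]
contact_force: [1.4, -0.1, 0.7]
opening: -0.0001
```

```bash
python3 st.py; python3 knob.py 8;  python3 -c "
import cv2,numpy as np
cv2.imwrite('pics/c8.png',cv2.resize(np.hstack([cv2.imread('pics/scene8c.png'),cv2.imread('pics/side8c.png')]),(800,367)))"
```

```text
t 8.0333 TCP gb mm [54.3 65. ] z 0.1616 toolx ang vs pi 0.007 F [ 1.4 -0.1  0.7]
scene 49 [260.45 187.82] knob gb mm [2.1 1.4] 0.185
side 84 [272.29 164.46] knob gb mm [-1.6 -3.2] 0.185
tri gb mm [-1.2  2.7] 0.1804 gap 0.001
```

View pics/c8.png

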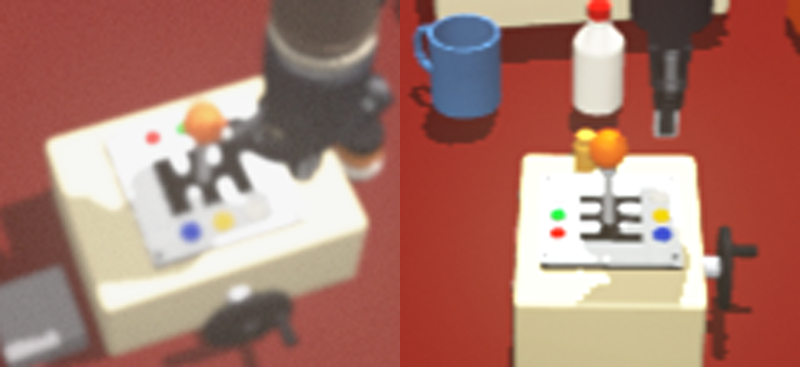

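The knob is upright over the middle leg. I'll go to y=0 on the +x side and push towards −x.

Request:
{"fn": "move_arm", "kwargs": {"commands": [{"x":0,"y":-3,"z":0,"yaw":0,"gripper":0},{"x":0,"y":-3,"z":0,"yaw":0,"gripper":0},{"x":0,"y":-0.4,"z":0,"yaw":0,"gripper":0},{"x":1,"y":0,"z":0,"yaw":0,"gripper":0},{"x":0.5,"y":0,"z":0,"yaw":0,"gripper":0},{"x":0,"y":0,"z":0,"yaw":0,"gripper":0},{"x":0,"y":0,"z":0,"yaw":0,"gripper":0},{"x":0,"y":0,"z":0,"yaw":0,"gripper":0}]}}

```text
time_s: 8.8
tool_pos: [0.5988, 0.0192, 0.1615]
orientation: [0.108, 3.139, 0.0]
contact_force: [1.2, -0.1, -0.7]
opening: 0.0002
```

```bash
python3 st.py
```

```text
t 8.8 TCP gb mm [34.9  1.2] z 0.1615 toolx ang vs pi 0.007 F [ 1.2 -0.1 -0.7]
```

Request:
{"fn": "move_arm", "kwargs": {"commands": [{"x":0.4,"y":0,"z":0,"yaw":0,"gripper":0},{"x":0.4,"y":0,"z":0,"yaw":0,"gripper":0},{"x":0.4,"y":0,"z":0,"yaw":0,"gripper":0},{"x":0.4,"y":0,"z":0,"yaw":0,"gripper":0},{"x":0.4,"y":0,"z":0,"yaw":0,"gripper":0},{"x":0,"y":0,"z":0,"yaw":0,"gripper":0},{"x":0,"y":0,"z":0,"yaw":0,"gripper":0}]}}

```text
time_s: 9.38
tool_pos: [0.5789, 0.0196, 0.1615]
orientation: [0.11, 3.139, 0.0]
contact_force: [1.4, 0.3, 0.3]
opening: 0.0001
```

```bash
python3 st.py; python3 knob.py 9;  python3 -c "
import cv2,numpy as np
cv2.imwrite('pics/c9.png',cv2.resize(np.hstack([cv2.imread('pics/scene9c.png'),cv2.imread('pics/side9c.png')]),(800,367)))"
```

```text
t 9.3833 TCP gb mm [15.   0.1] z 0.1615 toolx ang vs pi 0.006 F [1.4 0.3 0.3]Traceback (most recent call last):
  File "knob.py", line 11, in <module>
    B=max(blobs(p,m&R,3),key=lambda b:b[0]); pts[n]=(c,B[1])
ValueError: max() iterable argument is empty
[ WARN:0@0.021] global loadsave.cpp:275 findDecoder imread_('pics/scene9c.png'): can't open/read file: check file path/integrity
[ WARN:0@0.021] global loadsave.cpp:275 findDecoder imread_('pics/side9c.png'): can't open/read file: check file path/integrity
Traceback (most recent call last):
cv2.error: OpenCV(4.12.0) :-1: error: (-5:Bad argument) in function 'resize'
> Overload resolution failed:
>  - src data type = object is not supported
>  - Expected Ptr<cv::UMat> for argument 'src'
```

The arm hides the knob in the scene view. I'll use the side view alone.

```bash
sed -i 's/dict(scene=(150,235,225,320),side=(135,215,235,310))/{k:v for k,v in dict(scene=(150,235,225,320),side=(135,215,235,310)).items() if k in (sys.argv[2:] or ["scene","side"])}/; s/^k,e=tri/if len(pts)==2: k,e=tri/' knob.py; python3 knob.py 10 side
```

```text
side 78 [267.96 164.82] knob gb mm [-14.6  -4.6] 0.1843
```

View pics/side10c.png

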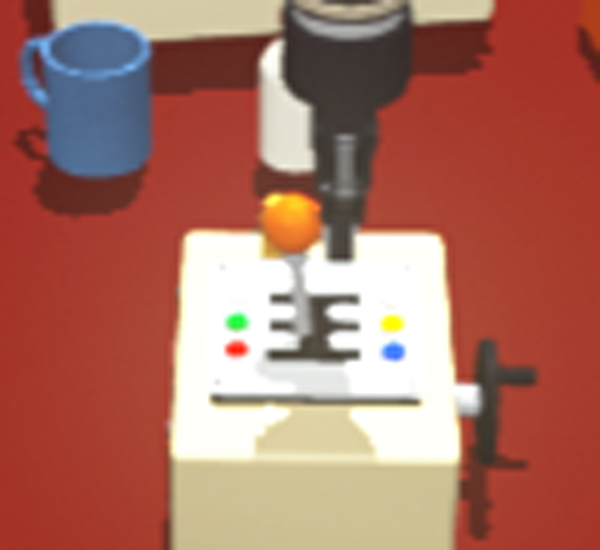

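The stem is in the middle leg, leaning towards green with the knob at x ≈ −14.6 mm. I'll continue.

Request:
{"fn": "move_arm", "kwargs": {"commands": [{"x":0.4,"y":0,"z":0,"yaw":0,"gripper":0},{"x":0.4,"y":0,"z":0,"yaw":0,"gripper":0},{"x":0.4,"y":0,"z":0,"yaw":0,"gripper":0},{"x":0.4,"y":0,"z":0,"yaw":0,"gripper":0},{"x":0.4,"y":0,"z":0,"yaw":0,"gripper":0},{"x":0,"y":0,"z":0,"yaw":0,"gripper":0},{"x":0,"y":0,"z":0,"yaw":0,"gripper":0}]}}

```text
time_s: 10.07
tool_pos: [0.5582, 0.0209, 0.1611]
orientation: [-0.109, -3.138, 0.0]
contact_force: [0.5, 0.5, 0.0]
opening: -0.0
```

```bash
python3 st.py;python3 knob.py 11 side
```

```text
t 10.0667 TCP gb mm [-5.8 -0.1] z 0.1611 toolx ang vs pi 0.006 F [0.5 0.5 0. ]
side 80 [260.89 165.39] knob gb mm [-35.8  -3.6] 0.181
```

Request:
{"fn": "move_arm", "kwargs": {"commands": [{"x":0.2,"y":0,"z":0,"yaw":0,"gripper":0},{"x":0.2,"y":0,"z":0,"yaw":0,"gripper":0},{"x":0,"y":0,"z":0,"yaw":0,"gripper":0},{"x":0,"y":0,"z":0,"yaw":0,"gripper":0}]}}

```text
time_s: 10.45
tool_pos: [0.5551, 0.0212, 0.1613]
orientation: [0.11, 3.14, -0.0]
contact_force: [1.0, -0.1, -0.7]
opening: 0.0001
```

```bash
python3 st.py;python3 knob.py 12 side
```

```text
t 10.45 TCP gb mm [-8.8 -0.1] z 0.1613 toolx ang vs pi 0.006 F [ 1.  -0.1 -0.7]
side 76 [260.03 165.49] knob gb mm [-38.4  -3.4] 0.1804
```

Now I'll creep in 1 mm steps and watch the force for the end stop.

Request:
{"fn": "move_arm", "kwargs": {"commands": [{"x":0.1,"y":0,"z":0,"yaw":0,"gripper":0},{"x":0.1,"y":0,"z":0,"yaw":0,"gripper":0},{"x":0,"y":0,"z":0,"yaw":0,"gripper":0},{"x":0,"y":0,"z":0,"yaw":0,"gripper":0}]}}

```text
time_s: 10.83
tool_pos: [0.553, 0.0213, 0.1613]
orientation: [0.11, 3.14, -0.0]
contact_force: [1.0, -0.2, -0.6]
opening: -0.0001
```

Request:
{"fn": "move_arm", "kwargs": {"commands": [{"x":0.1,"y":0,"z":0,"yaw":0,"gripper":0},{"x":0.05,"y":0,"z":0,"yaw":0,"gripper":0},{"x":0,"y":0,"z":0,"yaw":0,"gripper":0},{"x":0,"y":0,"z":0,"yaw":0,"gripper":0}]}}

```text
time_s: 11.17
tool_pos: [0.5515, 0.0215, 0.1613]
orientation: [-0.109, -3.14, 0.0]
contact_force: [1.5, -0.3, -0.9]
opening: 0.0001
```

```bash
python3 st.py;python3 knob.py 13 side
```

```text
t 11.1667 TCP gb mm [-12.4  -0.1] z 0.1613 toolx ang vs pi 0.006 F [ 1.5 -0.3 -0.9]
side 78 [258.85 165.44] knob gb mm [-42.  -2.] 0.1796
```

Request:
{"fn": "move_arm", "kwargs": {"commands": [{"x":0.1,"y":0,"z":0,"yaw":0,"gripper":0},{"x":0,"y":0,"z":0,"yaw":0,"gripper":0},{"x":0,"y":0,"z":0,"yaw":0,"gripper":0}]}}

```text
time_s: 11.47
tool_pos: [0.5505, 0.0215, 0.1613]
orientation: [0.11, 3.14, -0.0]
contact_force: [0.4, -0.4, -1.2]
opening: -0.0001
```

Request:
{"fn": "move_arm", "kwargs": {"commands": [{"x":0.1,"y":0,"z":0,"yaw":0,"gripper":0},{"x":0,"y":0,"z":0,"yaw":0,"gripper":0},{"x":0,"y":0,"z":0,"yaw":0,"gripper":0}]}}

```text
time_s: 11.72
tool_pos: [0.5499, 0.0216, 0.1613]
orientation: [0.11, 3.139, -0.0]
contact_force: [3.4, 0.1, -1.8]
opening: 0.0001
```

Request:
{"fn": "move_arm", "kwargs": {"commands": [{"x":0.1,"y":0,"z":0,"yaw":0,"gripper":0},{"x":0,"y":0,"z":0,"yaw":0,"gripper":0},{"x":0,"y":0,"z":0,"yaw":0,"gripper":0}]}}

```text
time_s: 11.97
tool_pos: [0.5493, 0.0216, 0.1613]
orientation: [0.11, 3.138, -0.0]
contact_force: [5.3, 0.8, -4.0]
opening: -0.0002
```

```bash
python3 st.py;python3 knob.py 14 side
```

```text
t 11.9667 TCP gb mm [-14.6  -0.1] z 0.1613 toolx ang vs pi 0.006 F [ 5.3  0.8 -4. ]
side 75 [258.25 165.51] knob gb mm [-43.8  -1.7] 0.1791
```

The end stop is reached: the knob is at −43.8 mm and the force rose to about 5 N. I'll back off, retreat and check.

Request:
{"fn": "move_arm", "kwargs": {"commands": [{"x":-0.3,"y":0,"z":0,"yaw":0,"gripper":0},{"x":-1,"y":0,"z":0,"yaw":0,"gripper":0},{"x":-2,"y":0,"z":0,"yaw":0,"gripper":0},{"x":-1,"y":0,"z":-2,"yaw":0,"gripper":0},{"x":0,"y":2,"z":-3,"yaw":0,"gripper":0},{"x":0,"y":3,"z":-2,"yaw":0,"gripper":0},{"x":0,"y":3,"z":-2,"yaw":0,"gripper":0},{"x":0,"y":3,"z":0,"yaw":0,"gripper":0}]}}

```text
time_s: 12.68
tool_pos: [0.602, 0.1298, 0.2569]
orientation: [0.111, 3.133, 0.002]
contact_force: [1.2, -1.0, 1.0]
opening: 0.0
```

Request:
{"fn": "move_arm", "kwargs": {"commands": [{"x":1,"y":3,"z":0,"yaw":0,"gripper":0},{"x":3,"y":0,"z":0,"yaw":0,"gripper":0},{"x":3,"y":0,"z":0,"yaw":0,"gripper":0},{"x":0,"y":0,"z":0,"yaw":0,"gripper":0},{"x":0,"y":0,"z":0,"yaw":0,"gripper":0},{"x":0,"y":0,"z":0,"yaw":0,"gripper":0},{"x":0,"y":0,"z":0,"yaw":0,"gripper":0}]}}

```text
time_s: 13.27
tool_pos: [0.5327, 0.1631, 0.2519]
orientation: [0.11, 3.138, 0.0]
contact_force: [0.2, -0.0, -0.2]
opening: 0.0001
```

```bash
python3 st.py;python3 knob.py 15;  python3 -c "
import cv2,numpy as np
cv2.imwrite('pics/c15.png',cv2.resize(np.hstack([cv2.imread('pics/scene15c.png'),cv2.imread('pics/side15c.png')]),(800,367)))"
```

```text
t 13.2667 TCP gb mm [-41.9 139.7] z 0.2519 toolx ang vs pi 0.006 F [ 0.2 -0.  -0.2]
scene 125 [254.81 174.25] knob gb mm [-48.4   3.1] 0.1777
side 106 [258.69 165.03] knob gb mm [-42.5   0.3] 0.1794
tri gb mm [-44.1   1.4] 0.1805 gap 0.0044
```

View pics/c15.png

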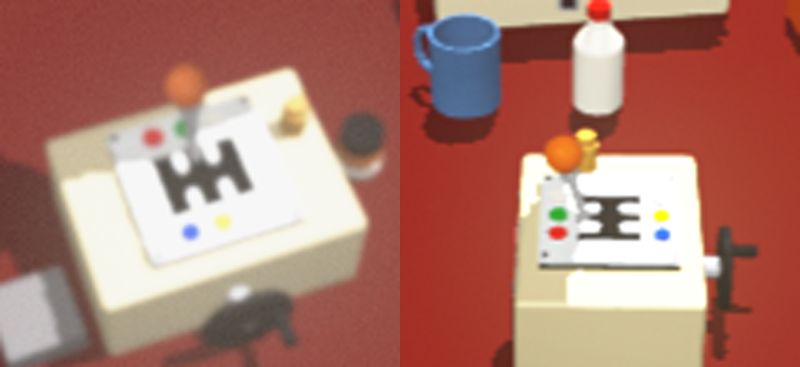

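```bash
python3 -c "
from cell import robot; print(robot.job_done())"
```

```text
the job is handed in; nothing more can be done
None
```

I pushed the lever into the green slot (middle leg, −x end) with the closed fingertips and handed the job in. It took about 13 s of robot time.

**Moves:** I pushed the knob from x ≈ −30 mm in the white leg to the cross channel, then along the channel to the middle leg. The last push was towards −x, in 1 mm steps until it met the end stop. I then backed the arm clear.

**Last checks after retreating:**
- **Position:** the knob is at about x = −44 mm, y = +1 mm in gearbox axes. That puts the stem about 25 mm from the green mark; the limit is 30.5 mm.
- **Pressed down:** knob height was 0.1805 m against 0.179 m expected, so the lever is down to within the measurement error.
- **Forces:** the highest reading after any move was about 7 N, at the end stop (limit 45 N). In that push about 4 N was lifting the lever, more than the 3 N spring, so it may have risen slightly. No lift showed in the final view.
- **Other slots and bystanders:** the lever did not go into any other coloured slot. The bystanders visible in the last close-ups looked untouched, but I did not measure them or check the others.
- **Contact:** the robot was touching nothing at the end.

**Disagreement:** the two cameras alone differed by about 6 mm on the knob's x (−42.5 mm side, −48.4 mm scene). Both readings, and the contact at the end stop, agree that it is fully home.

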